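# Set the tilting stage and hold a sample slide flush on its pad

### The job

Tilt the white face of the measuring stage by its yellow disc until it is parallel with the red index bar on its side, and let go of the disc. Then pick up the sample slide by its blue handle, lean it to the slope and lay it flush on the black sprung pad, centred and with its long side running up the slope, without banging it down. Press the pad gently in and finish while still gripping the slide and holding it pressed there; do not shift the red bar, and leave the petri dish, the timer and the brown bottle where they are.

Things in the scene. Friction and masses are not known exactly. Their poses are not given: they have to be found in the camera images.
- stage (a joint): tilt of the stage's white face about a level axle through its middle: 0 = level, positive = the end with the yellow disc (far end) is raised, so the face leans toward the robot; range -0.35 to 0.85. Starts about level. It stays where it is left (friction about 0.5 N m, some 8 N at the disc).
- index (a joint): angle of the red index bar about the same axle, same zero and sense as the stage's tilt; somewhere between 0.35 and 0.65. It is stiff and is not to be moved. The stage is set when both joints read the same.
- stage_face (a point): middle of the top of the white tilting face (90 x 64 mm, 10 mm thick), on the tilt axle, 60 mm above the table. Axes turn with the face: x up the slope toward the yellow disc, y along the axle, z out of the face. The face hangs between two grey cheeks (outer sides 41 mm either side of the middle) on a grey base 110 x 104 mm, fixed to the table.
- stage_disc (a point): centre of the yellow grip disc on the far end of the face: 24 mm diameter, 12 mm thick, its flat sides facing along the axle (y), to be pinched from above across those sides. In the face's frame (point stage_face) it is at x = 58 mm, z = 22 mm; it moves round the axle as the face tilts and can turn between the pads. A 12 mm wide stem runs down from it.
- pad_top (a point): middle of the top of the black spring-loaded pad (44 x 34 mm) in the middle of the face; the pad's top stands 6 mm above the white face when free. Axes as those of the face: x up the slope, z out of the face. It moves with face and pad.
- pad (a joint): how far the pad is pushed in, straight into the face: 0 free, 0.005 m fully in. Spring: about 1.5 N at first, 1.5 N more per mm. A little under half way (2 mm) is right.
- slide_grip (a point): centre of the slide's handle, a blue disc of 22 mm diameter and 12 mm thickness standing on edge above the plate (stem 14 x 12 mm below it); its flat sides, to be pinched, face along the slide's y. Height above the slide's underside 34 mm. Axes: x along the slide's long side, z away from the underside.
- slide_face (a point): middle of the slide's flat underside, which goes on the pad. The slide is an aluminium carrier plate 56 mm (x) x 40 mm (y) x 5 mm with a green glass slide in it, 60 to 130 g, and lies on the table with its handle up. Axes as for point slide_grip; the two ends are alike, so either may point up the slope.
- index_bar (a point): far end of the red index bar, 84 x 6 mm, outside the left (+y) cheek, its inner side 42.5 mm from the middle of the face, its top level with the axle. x runs along the bar toward this end, y along the axle.
- petri_dish: round white petri dish, 62 mm diameter, 14 mm high, lying on the table; leave alone. Origin under its centre.
- timer: white bench timer, 64 x 64 x 19 mm, lying on the table; leave alone. Origin under its centre.
- reagent_bottle: brown glass bottle with a blue cap, 70 mm diameter, 138 mm high, standing on the table to the right of the stage; leave alone. Origin under its centre.
There are look-alikes about, which are no part of the job. Leave any turquoise look-alike of the part that bears slide_grip alone.

How it is judged:
On the way, in this order (a step that is already met when the one before it is completed fails the run):
1. the face is parallel with the red bar and let go, the slide still on the table (angle between the x axis of stage_face and the x axis of index_bar, either way round below 0.09 rad and contact force between the fingers and stage below 0.3 N and height (world z) of slide_grip below 0.045 m), for 0.2 s.
2. the slide is lifted off the table in the gripper (height (world z) of slide_grip above 0.06 m and contact force between the fingers and slide above 1 N), for 0.2 s.
At the end, for the whole second after the job is handed in: Face within 5 degrees of the red bar; slide on the pad within 4 degrees of flush and 2.5 mm of touching, centred within 8 mm, long side within 8 degrees of straight up the slope; pad pushed in at least 0.7 mm with 1.5 to 20 N; the gripper still holds the slide, which is still (angle between the x axis of stage_face and the x axis of index_bar, either way round below 0.09 rad and angle between the z axis of slide_face and the z axis of pad_top, either way round below 0.07 rad and angle between the x axis of slide_face and the x axis of pad_top, either way round below 0.15 rad and x of slide_face in the frame of pad_top between -0.008 and 0.008 m and y of slide_face in the frame of pad_top between -0.008 and 0.008 m and z of slide_face in the frame of pad_top between -0.0025 and 0.0025 m and value of joint pad above 0.0007 m and contact force between slide and pad between 1.5 and 20 N and contact force between the fingers and slide above 1 N and linear speed of slide below 0.02 m/s); the arm keeps its last pose, push and grip.
It fails at once if the slide is banged or pressed on the stage with more than 25 N (contact force between slide and pad above 25 N or contact force between slide and stage above 25 N).
It fails at once if the red bar is shifted (distance of index_bar from where it was at the start of the episode above 0.005 m).
It fails at once if the dish, the timer or the bottle is moved more than 2 cm (distance of any of petri_dish, timer, reagent_bottle from where it was at the start of the episode above 0.02 m).
It also fails if it takes over 59 s, if anything falls off the work surface, if the arm or the gripper's body presses on something with over 40 N, if the wrist force passes 120 N, or if a joint passes its speed limit or range.

### The arm

A 7-joint arm with a two-finger parallel gripper is mounted at the origin on a cart in front of the work surface, level with it; the furniture and walls round the work are solid. World frame = base frame: x ahead of the robot, y to its left, z up, the work surface at z = 0. Lengths are in m, angles in rad, forces in N, time in s.
With the tool pointing down it reaches from about 0.4 to 0.85 m from the base axis. Payload 10.4 kg.
Tool frame: the origin (TCP) lies midway between the tips of the shut fingers; the grasp point (between the pads) lies 19 mm behind it; z points along the fingers, y is the line along which they close (so a half turn about z gives the same grasp; the last joint's range is limited). The gripper opens to 87 mm and grips with 3 to 60 N. Pads are 19 mm wide; open, the fingers measure 117 mm over their backs; the gripper's body (75 mm by 190 mm) begins 51 mm behind the grasp point.
Start: joints at [1.112, 0.332, -0.065, 1.46, 0.022, 1.35, -0.088], TCP at [0.264, -0.567, 0.223] pointing down, gripper open.
Joint ranges: [-2.6, 2.6], [-0.5, 2.12], [-1.47, 1.34], [0.16, 2.42], [-1.27, 4.41], [0.06, 2.06], [-2.6, 2.6]. Speed limits (rad/s): [2.22, 2.22, 2.79, 2.79, 3.14, 3.14, 3.14].

### API

Orientations are given as a unit quaternion [x, y, z, w].
In Python, from bench import r gives the robot as it stands.
- The arm moves only by the tool arm_command, never from a script. Its arguments are lists of equal length, an entry for each row: "xyz": the shift along the world's x, y, z in m, a list of three; "rot": the turn, a rotation vector about the world's x, y, z in rad, a list of three. In form: {"xyz": [[tx, ty, tz], ...], "rot": [[ax, ay, az], ...]}. A call has 1 to 20 rows; each row is the pose to reach, as a shift and turn from the pose commanded when the call began; what a row does not reach only later rows make up. A row lasts 1/12 s, in which the tool goes at most 41.7 mm and 7.16 degrees, less where a joint would pass 70% of its speed; a pose out of reach is approached as far as the arm can. A call with a gripper value outside its range is refused whole. "grip" is the opening, from 0 (shut) to 1 (fully open), set as the call begins (left out, the last holds). The fingers move at their own pace and stop on an object; "squeeze" is the grip in N (left out, the last holds). Time passes only in rows, so rows that repeat a pose let the fingers close. It gives the time, the measured TCP pose, the force, the opening and the grip force at its end, in the units of the state.
- r.read_state(): the state, without advancing time (a new reading comes with each control period).
- r.camera(name): name is "scene" or "top" or "wrist"; returns the picture (384x512x3 uint8, red, green, blue); there is no depth.
- r.camera_model(name): a dict with "fx", "fy", "cx", "cy" (pixels), "T" (4x4, takes a point from camera to world coordinates). Camera axes: x right, y up, looking along -z (the intrinsics and any distortion apply to the point x, -y, -z); pixel columns grow to the right and rows downward; lengths in m; the calibration is good to about 2 mm. The wrist camera is an equidistant fisheye: a pixel r from the principal point sees the ray r / f radians off the axis. A picture is of the moment at which its call begins: read the wrist's pose just before it. camera_model takes no time and is no camera call; for the wrist camera it gives the pose at the moment of the call.
- r.close_job(): hands the job in; it is judged then, once.
Trained networks look in the newest picture that a camera, given by its name, has taken for a name from the list of things; names that differ only in an ending like _2 or _b are one class to them, and where a whole thing is asked for, a point or a joint stands for the part that bears it (a point fixed in the world has none). Each returns a list of dicts, best first, with "conf" (0 to 1); they miss things now and then, are a little off and sometimes report something else, mostly with a low value. They report only what shows in the picture. A call takes as long as a camera call. They do not tell look-alikes from the thing itself.
- r.look_for(label, camera): "at" ([x, y, z] in m, in the coordinates of the camera as it stood for that picture, good to about 4 mm: the middle of the surface that is visible of it).
- r.spot_point(label, camera): "at" ([x, y, z] in m, in the coordinates of the camera as it stood for that picture, good to about 4 mm: a listed point, or the origin of a listed thing).
The state is a dict: "time": time; "joint_positions": joint angles; "joint_vel": joint speeds; "joint_torque": joint torques, N m; "ee_pos": TCP position; "eef_rot": TCP orientation; "ft_force": force on the tool from outside, world axes, zero at the start; "torque": the same for the moment, N m; "width": finger opening in m; "grip_force": force on a finger pad.
Only numpy, scipy, OpenCV 4.12 (cv2) and the standard library are available. Lean on these libraries where they do the work, as an engineer would, in place of code of your own. Each camera call takes 0.05 s, during which the arm holds its last target. There are 200 camera calls.

## Working session

There is one attempt and no reset: what is moved stays moved. The work goes in short steps, Python scripts to look and compute and a tool call to move; the robot and the scene stay as the last step left them, time stands still between calls to the robot, and variables do not carry over. Pictures are saved under pics/ and viewed, at most 12 in all, crops included, and the job is handed in when it is done.

Besides the shell and the picture viewer there is one more tool, called after ">>>" by a JSON object that holds its "api" and its "payload". arm_command: Moves the arm, as the interface text tells. Its arguments: {"type":"object","properties":{"xyz":{"type":"array"},"rot":{"type":"array"},"grip":{"type":"number"},"squeeze":{"type":"number"}},"required":["xyz","rot"]}

```bash
mkdir -p pics
cat > h.py <<'E'
import numpy as np, cv2
from bench import r
from scipy.spatial.transform import Rotation as R
def W(cam,p,M=None):
    T=np.array((M or r.camera_model(cam))["T"]); return (T@np.r_[p,1])[:3]
def look(cam,pts=(),things=(),n=3):
    M=r.camera_model(cam); im=r.camera(cam)
    for l in pts:
        for d in r.spot_point(l,cam)[:n]: print(cam,'pt',l,round(d['conf'],2),W(cam,d['at'],M).round(4))
    for l in things:
        for d in r.look_for(l,cam)[:n]: print(cam,'lk',l,round(d['conf'],2),W(cam,d['at'],M).round(4))
    return im,M
def save(im,n): cv2.imwrite('pics/'+n+'.png',im[:,:,::-1])
E
python3 - <<'E'
from h import *
P=["stage_face","stage_disc","pad_top","slide_grip","slide_face","index_bar","petri_dish","timer","reagent_bottle"]
a,_=look("scene",P); b,_=look("top",P)
save(np.vstack([a,b])[:, :],'a') if 0 else save(cv2.resize(np.hstack([a,b]),(800,300)),'x'); save(a,'scene'); save(b,'top')
s=r.read_state(); print(s['time'],s['ee_pos'],s['eef_rot'],s['ft_force'],s['width'])
for c in("scene","top"): M=r.camera_model(c);print(c,M)
E
```

```text
scene pt stage_face 0.82 [ 0.5855 -0.1551  0.0646]
scene pt stage_disc 0.88 [ 0.6409 -0.1485  0.0863]
scene pt pad_top 0.47 [ 0.5858 -0.1615  0.0666]
scene pt slide_grip 0.69 [0.4476 0.0175 0.0356]
scene pt slide_grip 0.43 [0.7275 0.0625 0.0367]
scene pt slide_face 0.58 [0.4477 0.0112 0.0009]
scene pt slide_face 0.53 [0.7317 0.0675 0.0027]
scene pt petri_dish 0.74 [ 4.398e-01 -3.270e-01 -2.000e-04]
scene pt petri_dish 0.42 [ 6.103e-01 -3.717e-01 -6.000e-04]
scene pt timer 0.72 [ 0.4486 -0.1651  0.0006]
scene pt reagent_bottle 0.97 [ 6.116e-01 -3.733e-01 -5.000e-04]
top pt stage_face 0.61 [ 0.5828 -0.1596  0.067 ]
top pt stage_disc 0.91 [ 0.6392 -0.1399  0.0846]
top pt stage_disc 0.22 [ 0.4488  0.0146 -0.0005]
top pt pad_top 0.65 [ 0.5843 -0.1595  0.066 ]
top pt pad_top 0.65 [ 4.408e-01 -1.661e-01  2.000e-04]
top pt slide_grip 0.94 [0.5482 0.0155 0.0366]
top pt slide_grip 0.8 [0.4483 0.0144 0.0364]
top pt slide_grip 0.76 [0.7308 0.0649 0.0354]
top pt slide_face 0.81 [0.5457 0.0137 0.004 ]
top pt slide_face 0.69 [0.7312 0.0651 0.001 ]
top pt index_bar 0.66 [ 0.6086 -0.1063  0.0771]
top
[... 377 characters left out ...]
86889710394, 'fy': 479.8986889710394, 'cx': 256.63742050950805, 'cy': 184.72438918337164, 'T': array([[ 0.87000008,  0.20438029, -0.44869651,  0.13423527],
       [-0.49303961,  0.35428427, -0.79460342, -0.99206069],
       [-0.00343516,  0.91253019,  0.40899492,  0.48550748],
       [ 0.        ,  0.        ,  0.        ,  1.        ]])}
top {'fx': 381.33182155056795, 'fy': 381.33182155056795, 'cx': 257.03513075281313, 'cy': 196.44987319831853, 'T': array([[ 0.02170524,  0.99645193, -0.08131685,  0.52447446],
       [-0.99976384,  0.02154599, -0.0028355 , -0.17667214],
       [-0.00107339,  0.08135919,  0.99668427,  0.93085978],
       [ 0.        ,  0.        ,  0.        ,  1.        ]])}
```

View pics/scene.png

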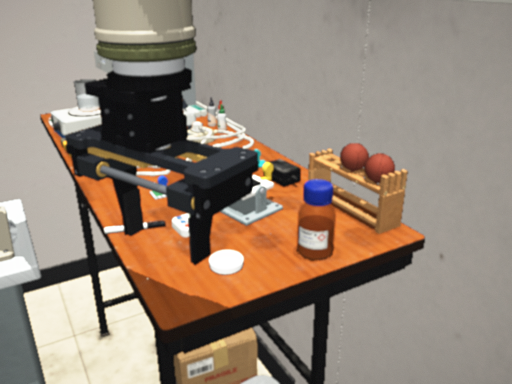

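View pics/top.png

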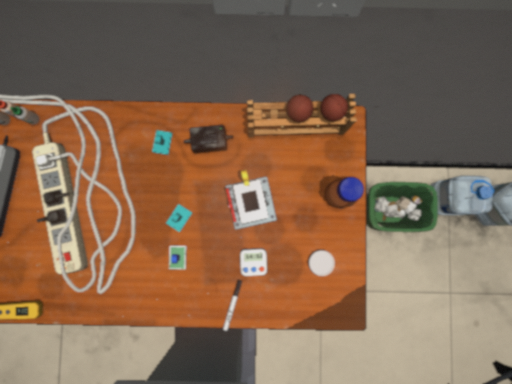

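The scene view shows the arm partly hiding the stage at about (260,195), with the disc at (267,168). In the top view the stage is at (252,202), yellow disc (244,176), real slide (177,257), turquoise look-alikes (179,217) and (162,142). I'll move in for a wrist view.

>>> {"api": "arm_command", "payload": {"xyz": [[0.27,0.41,0.06],[0.27,0.41,0.06],[0.27,0.41,0.06],[0.27,0.41,0.06],[0.27,0.41,0.06],[0.27,0.41,0.06],[0.27,0.41,0.06],[0.27,0.41,0.06],[0.27,0.41,0.06],[0.27,0.41,0.06],[0.27,0.41,0.06],[0.27,0.41,0.06],[0.27,0.41,0.06],[0.27,0.41,0.06],[0.27,0.41,0.06],[0.27,0.41,0.06]], "rot": [[0,0,-0.24],[0,0,-0.24],[0,0,-0.24],[0,0,-0.24],[0,0,-0.24],[0,0,-0.24],[0,0,-0.24],[0,0,-0.24],[0,0,-0.24],[0,0,-0.24],[0,0,-0.24],[0,0,-0.24],[0,0,-0.24],[0,0,-0.24],[0,0,-0.24],[0,0,-0.24]], "grip": 1}}

```text
time: 2.33
ee_pos: [0.5332, -0.1581, 0.2824]
eef_rot: [0.995, 0.097, -0.0, 0.0]
ft_force: [0.4, 0.3, -0.3]
width: 0.0871
grip_force: 0.0
```

Run:
```python
from h import *
P=["stage_face","stage_disc","pad_top","slide_grip","slide_face","index_bar"]
a,M=look("wrist",P); save(a,'w1'); print(M)
b,_=look("scene",["stage_face","stage_disc","index_bar"]); 
x=cv2.resize(b[130:240,190:320],None,fx=4,fy=4,interpolation=2); save(x,'s2')
s=r.read_state(); print(s['time'],s['ee_pos'],s['eef_rot'],s['joint_positions'])
```

```text
wrist pt stage_face 0.87 [ 0.5857 -0.1588  0.0615]
wrist pt stage_disc 0.84 [ 0.638  -0.1438  0.0848]
wrist pt stage_disc 0.73 [ 0.4408 -0.1669 -0.0019]
wrist pt pad_top 0.83 [ 0.5796 -0.1576  0.0663]
wrist pt slide_grip 0.84 [0.7265 0.0638 0.0359]
wrist pt slide_grip 0.71 [0.5432 0.0191 0.0322]
wrist pt slide_grip 0.67 [ 0.6079 -0.3736  0.0011]
wrist pt slide_face 0.95 [ 0.7226  0.0625 -0.0046]
wrist pt slide_face 0.8 [ 0.4453  0.0172 -0.0046]
wrist pt slide_face 0.59 [0.5438 0.0144 0.0011]
wrist pt index_bar 0.59 [ 0.6068 -0.1023  0.0783]
{'fx': 297.3186396354542, 'fy': 297.3186396354542, 'cx': 257.61206275323167, 'cy': 191.7059823203884, 'T': array([[ 0.19173843,  0.95189652,  0.23901755,  0.59697997],
       [-0.98144488,  0.18558669,  0.04820304, -0.14404013],
       [ 0.00152583, -0.24382493,  0.96981806,  0.44319323],
       [ 0.        ,  0.        ,  0.        ,  1.        ]])}
scene pt stage_face 0.96 [ 0.5826 -0.1562  0.0621]
scene pt stage_face 0.26 [ 0.4479 -0.1676  0.003 ]
scene pt stage_disc 0.61 [ 0.642  -0.1483  0.0866]
scene pt index_bar 0.53 [ 0.6109 -0.1052  0.0776]
2.8833 [ 0.5338333  -0.15663045  0.28256876] [9.95215478e-01 9.77044040e-02 2.52705337e-06 3.91466702e-05] [ 0.5383053   0.17887687 -0.38331063  1.5351626   0.06723641  1.4405541
 -1.22327753]
```

View pics/w1.png

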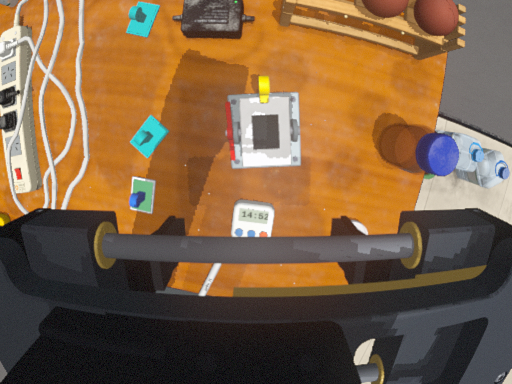

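The wrist view shows the stage at (265,130) with the disc at (264,88) and the red bar at x≈230. The real slide is at (143,195), and the turquoise look-alikes are left alone. Next I'll look at the bar from its left side.

>>> {"api": "arm_command", "payload": {"xyz": [[-0.02,0.22,-0.08],[-0.02,0.22,-0.08],[-0.02,0.22,-0.08],[-0.02,0.22,-0.08],[-0.02,0.22,-0.08],[-0.02,0.22,-0.08],[-0.02,0.22,-0.08],[-0.02,0.22,-0.08]], "rot": [[0,0,0],[0,0,0],[0,0,0],[0,0,0],[0,0,0],[0,0,0],[0,0,0],[0,0,0]]}}

```text
time: 3.55
ee_pos: [0.5134, 0.0648, 0.2023]
eef_rot: [0.995, 0.099, -0.0, 0.0]
ft_force: [0.8, -1.1, 0.5]
width: 0.087
grip_force: 0.0
```

```bash
cat >> h.py <<'E'
def proj(M,P):
    T=np.array(M["T"]); c=(np.atleast_2d(P)-T[:3,3])@T[:3,:3]
    v=np.c_[c[:,0],-c[:,1],-c[:,2]]; rho=np.hypot(v[:,0],v[:,1])+1e-12; k=np.arctan2(rho,v[:,2])/rho
    return np.c_[M["cx"]+M["fx"]*k*v[:,0],M["cy"]+M["fy"]*k*v[:,1]]
def ortho(im,M,c,yaw,z,half,res):
    # output: up = stage x, left = stage y
    n=int(2*half/res); u=(np.arange(n)-n/2)*res
    X=-u[:,None]+0*u[None]; Y=-u[None]+0*u[:,None]
    P=np.stack([c[0]+X*np.cos(yaw)-Y*np.sin(yaw),c[1]+X*np.sin(yaw)+Y*np.cos(yaw),0*X+z],-1).reshape(-1,3)
    q=proj(M,P).astype(np.float32).reshape(n,n,2)
    return cv2.remap(im,q[...,0],q[...,1],cv2.INTER_LINEAR)
E
python3 - <<'E'
from h import *
import pickle
P=["stage_face","stage_disc","pad_top","slide_grip","slide_face","index_bar"]
a,M=look("wrist",P); save(a,'w2'); pickle.dump((a,M),open('w2.pkl','wb'))
c=M["T"][:3,3];print(c)
p=proj(M,[[.584,-.158,.06]])[0].astype(int);print(p)
x0,y0=max(p[0]-65,0),max(p[1]-50,0)
x=cv2.resize(a[y0:y0+100,x0:x0+130],None,fx=4,fy=4,interpolation=2)
w1=cv2.imread('pics/w1.png')[:,:,::-1]
save(np.hstack([x[:400],cv2.resize(a,(520,390))[:400].copy() if 0 else cv2.resize(a,(280,400))]),'s3')
print(x0,y0,r.read_state()['ee_pos'])
E
```

```text
wrist pt stage_face 0.92 [ 0.5862 -0.1575  0.0579]
wrist pt stage_face 0.65 [ 0.5808 -0.1573  0.0677]
wrist pt stage_disc 0.75 [ 0.64   -0.1435  0.0843]
wrist pt pad_top 0.97 [ 0.5813 -0.1601  0.0683]
wrist pt slide_grip 0.64 [0.4466 0.0204 0.0326]
wrist pt slide_grip 0.58 [0.5428 0.0183 0.0349]
wrist pt slide_face 0.96 [ 0.4454  0.0185 -0.0045]
wrist pt slide_face 0.67 [ 0.727   0.0642 -0.0009]
wrist pt slide_face 0.65 [0.544 0.017 0.001]
wrist pt index_bar 0.94 [ 0.6089 -0.1029  0.0779]
[0.57710617 0.07912415 0.36307281]
[451 162]
386 112 [0.51416494 0.06246889 0.20283067]
```

View pics/s3.png

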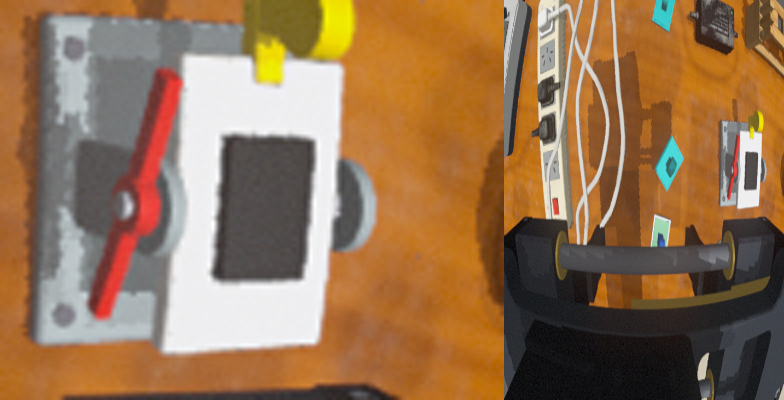

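```bash
cat > fit.py <<'E'
from h import *
import pickle
from scipy.optimize import least_squares
a,M=pickle.load(open('w2.pkl','rb'))
C=lambda l:np.array(l)/4.+[386-.4,112-.4]
pad=C([(226,136),(316,137),(304,280),(213,280)]); wh=C([(342,64),(321,344)]); bar=C([(169,71),(100,316)])
hsv=cv2.cvtColor(a,cv2.COLOR_RGB2HSV)
def fr(p,t,P):
    P=np.atleast_2d(P)/1000.; c,s=np.cos(t),np.sin(t)
    Q=np.c_[P[:,0]*c-P[:,2]*s,P[:,1],P[:,0]*s+P[:,2]*c]
    return (R.from_euler('z',p[2]).as_matrix()@Q.T).T+[p[0],p[1],.06]
def f(p):
    return np.r_[(proj(M,fr(p,p[3],[[22,17,6],[22,-17,6],[-22,-17,6],[-22,17,6]]))-pad).ravel(),
     (proj(M,fr(p,p[3],[[45,-32,0],[-45,-32,0]]))-wh).ravel(),
     (proj(M,fr(p,p[4],[[42,45.5,-1],[-42,45.5,-1]]))-bar).ravel()]
s=least_squares(f,[.584,-.158,.2,0,.5]); print(s.x.round(4)); print(f(s.x).reshape(-1,2).round(1))
d=fr(s.x,s.x[3],[58,0,22])[0];print('disc now',d,'target',fr(s.x,s.x[4],[58,0,22])[0])
print('net idx',fr(s.x,s.x[4],[42,45,0])[0])
E
python3 fit.py
python3 - <<'E'
from h import *
import pickle
a,M=pickle.load(open('w2.pkl','rb'))
b=ortho(a,M,(.447,.0175),0,.0,.05,.00025); save(b,'slide')
E
```

```text
[ 0.5828 -0.155   0.2316  0.0041  0.4108]
[[ 0.8 -0.8]
 [-0.3 -0.2]
 [-0.3 -0. ]
 [ 1.2  0.5]
 [-0.1 -0.7]
 [-0.9  0.3]
 [ 0.2  0.2]
 [-0.6  0.7]]
disc now [ 0.63912997 -0.14172273  0.08223615] target [ 0.62596908 -0.14482604  0.10333244]
net idx [ 0.60991572 -0.10237729  0.0767732 ]
```

View pics/slide.png

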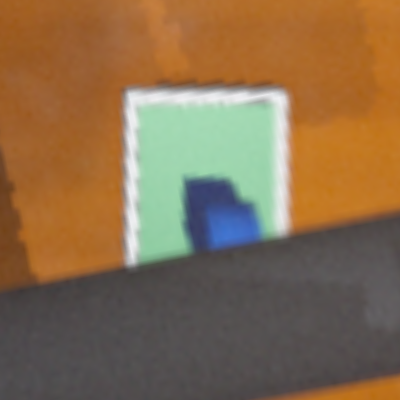

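The crop gave a clean fit: stage yaw 0.232, bar angle about 0.41, and the slide at about (0.448, 0.0165) with yaw near 0. Now I'll go above the yellow disc.

>>> {"api": "arm_command", "payload": {"xyz": [[0.125,-0.204,-0.05],[0.125,-0.204,-0.05],[0.125,-0.204,-0.05],[0.125,-0.204,-0.05],[0.125,-0.204,-0.05],[0.125,-0.204,-0.05],[0.125,-0.204,-0.05],[0.125,-0.204,-0.05],[0.125,-0.204,-0.05]], "rot": [[0,0,0.033],[0,0,0.033],[0,0,0.033],[0,0,0.033],[0,0,0.033],[0,0,0.033],[0,0,0.033],[0,0,0.033],[0,0,0.033]], "grip": 0.45}}

```text
time: 4.65
ee_pos: [0.6388, -0.1403, 0.1524]
eef_rot: [0.993, 0.114, -0.0, -0.0]
ft_force: [-0.6, 0.5, 0.5]
width: 0.0415
grip_force: 0.0
```

Run:
```python
from h import *
a,M=look("wrist",["stage_disc","stage_face","slide_grip","slide_face"]); save(a,'w3')
s=r.read_state(); print(s['time'],s['ee_pos'],s['eef_rot'],s['width'])
```

```text
wrist pt stage_disc 0.62 [ 0.6393 -0.1411  0.083 ]
wrist pt stage_face 0.64 [ 0.5873 -0.1573  0.0581]
wrist pt slide_grip 0.74 [0.7239 0.0653 0.036 ]
wrist pt slide_face 0.92 [ 0.7266  0.0657 -0.0023]
4.9 [ 0.63886553 -0.13962368  0.15326286] [9.93386464e-01 1.14817877e-01 3.99497163e-04 1.69624629e-04] 0.03912588200742632
```

View pics/w3.png

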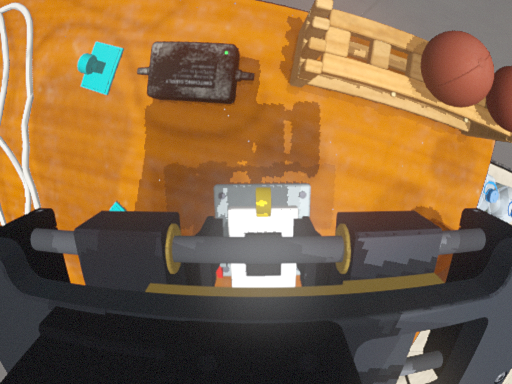

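The disc shows at (263,200), between the fingers and aligned. I'll descend and pinch it.

>>> {"api": "arm_command", "payload": {"xyz": [[0,-0.002,-0.025],[0,-0.002,-0.05],[0,-0.002,-0.07],[0,-0.002,-0.085],[0,-0.002,-0.085],[0,-0.002,-0.085]], "rot": [[0,0,0],[0,0,0],[0,0,0],[0,0,0],[0,0,0],[0,0,0]]}}

```text
time: 5.4
ee_pos: [0.6385, -0.1421, 0.0676]
eef_rot: [0.993, 0.114, -0.0, -0.0]
ft_force: [-0.2, 0.8, 0.9]
width: 0.0392
grip_force: 0.0
```

>>> {"api": "arm_command", "payload": {"xyz": [[0,0,0],[0,0,0],[0,0,0],[0,0,0],[0,0,0],[0,0,0],[0,0,0],[0,0,0]], "rot": [[0,0,0],[0,0,0],[0,0,0],[0,0,0],[0,0,0],[0,0,0],[0,0,0],[0,0,0]], "grip": 0, "squeeze": 25}}

```text
time: 6.07
ee_pos: [0.6396, -0.1445, 0.0683]
eef_rot: [0.994, 0.114, 0.001, 0.001]
ft_force: [2.7, -5.0, 0.5]
width: 0.0118
grip_force: 25.0
```

Run:
```python
from h import *
s=r.read_state(); print(s['time'],s['ee_pos'],s['eef_rot'],s['width'],s['grip_force'],s['ft_force'])
y=.2316
for t in np.linspace(.0041,.43,9):
    f=lambda t:58*np.cos(t)-22*np.sin(t)
    g=lambda t:58*np.sin(t)+22*np.cos(t)
    dx=(f(t)-f(.0041))/1e3; print(round(t,3),np.round([dx*np.cos(y),dx*np.sin(y),(g(t)-g(.0041))/1e3],4))
```

```text
6.0667 [ 0.63958366 -0.1444677   0.0682757 ] [9.93518311e-01 1.13661726e-01 8.96510716e-04 1.25425108e-03] 0.011752930375355273 25.032098232622957 [ 2.72241571 -5.00031572  0.54562798]
0.004 [0. 0. 0.]
0.057 [-0.0012 -0.0003  0.003 ]
0.111 [-0.0026 -0.0006  0.006 ]
0.164 [-0.0042 -0.001   0.0089]
0.217 [-0.0058 -0.0014  0.0117]
0.27 [-0.0077 -0.0018  0.0145]
0.324 [-0.0096 -0.0023  0.0171]
0.377 [-0.0117 -0.0028  0.0196]
0.43 [-0.014  -0.0033  0.0219]
```

>>> {"api": "arm_command", "payload": {"xyz": [[-0.0006,-0.0021,0.0015],[-0.0012,-0.0023,0.003],[-0.0026,-0.0026,0.006],[-0.0042,-0.003,0.0089],[-0.0058,-0.0034,0.0117],[-0.0077,-0.0038,0.0145],[-0.0096,-0.0043,0.0171],[-0.0117,-0.0048,0.0196],[-0.0135,-0.0052,0.0216],[-0.0135,-0.0052,0.0216],[-0.0135,-0.0052,0.0216]], "rot": [[0,0,0],[0,0,0],[0,0,0],[0,0,0],[0,0,0],[0,0,0],[0,0,0],[0,0,0],[0,0,0],[0,0,0],[0,0,0]]}}

```text
time: 6.98
ee_pos: [0.6255, -0.148, 0.0887]
eef_rot: [0.993, 0.114, 0.0, 0.0]
ft_force: [4.9, -2.0, -8.2]
width: 0.0116
grip_force: 25.0
```

Run:
```python
from h import *
s=r.read_state(); print(s['time'],s['ee_pos'],s['eef_rot'],s['width'],s['grip_force'],s['ft_force'])
```

```text
6.9833 [ 0.62546109 -0.14795636  0.0886557 ] [9.93456718e-01 1.14209101e-01 1.61618758e-04 6.78531273e-05] 0.011618597350095532 24.997066260839347 [ 4.87887364 -1.9695673  -8.18316669]
```

>>> {"api": "arm_command", "payload": {"xyz": [[0,0,0],[0,0,0],[0,0,0],[0,0,0],[0,0,0],[0,0,0.03],[0,0,0.06],[0,0,0.1]], "rot": [[0,0,0],[0,0,0],[0,0,0],[0,0,0],[0,0,0],[0,0,0],[0,0,0],[0,0,0]], "grip": 0.45}}

```text
time: 7.65
ee_pos: [0.624, -0.1475, 0.1883]
eef_rot: [0.993, 0.114, -0.002, -0.001]
ft_force: [1.2, 0.2, 0.9]
width: 0.039
grip_force: 0.0
```

>>> {"api": "arm_command", "payload": {"xyz": [[-0.11,0.21,0.02],[-0.11,0.21,0.02],[-0.11,0.21,0.02],[-0.11,0.21,0.02],[-0.11,0.21,0.02],[-0.11,0.21,0.02],[-0.11,0.21,0.02],[-0.11,0.21,0.02],[-0.11,0.21,0.02]], "rot": [[0,0,-0.23],[0,0,-0.23],[0,0,-0.23],[0,0,-0.23],[0,0,-0.23],[0,0,-0.23],[0,0,-0.23],[0,0,-0.23],[0,0,-0.23]]}}

```text
time: 8.4
ee_pos: [0.5156, 0.0614, 0.2093]
eef_rot: [1.0, -0.001, 0.0, 0.0]
ft_force: [1.2, -0.2, -0.6]
width: 0.0393
grip_force: 0.0
```

Run:
```python
from h import *
import pickle
a,M=look("wrist",["stage_disc","stage_face","pad_top","slide_grip","slide_face","index_bar"]); pickle.dump((a,M),open('w3.pkl','wb'))
p=proj(M,[[.584,-.158,.06]])[0].astype(int); x0,y0=p[0]-65,p[1]-50
x=cv2.resize(a[y0:y0+100,x0:x0+130],None,fx=4,fy=4,interpolation=2)
b=ortho(a,M,(.447,.0175),0,.005,.05,.0004)
z=np.zeros((400,780,3),np.uint8); z[:x.shape[0],:x.shape[1]]=x; z[:b.shape[0],525:525+b.shape[1]]=b[:, :255]; save(z,'s4'); print(x0,y0,x.shape)
s=r.read_state(); print(s['time'],s['ee_pos'],s['eef_rot'],s['width'],s['ft_force'])
```

```text
wrist pt stage_disc 0.62 [ 0.6249 -0.1464  0.1039]
wrist pt stage_face 0.6 [ 0.5877 -0.1563  0.0596]
wrist pt pad_top 0.81 [ 0.5787 -0.1588  0.0657]
wrist pt slide_grip 0.76 [0.5404 0.0161 0.0343]
wrist pt slide_grip 0.69 [0.4472 0.0187 0.0324]
wrist pt slide_face 0.86 [ 0.7249  0.0625 -0.0024]
wrist pt slide_face 0.76 [ 0.4452  0.0188 -0.004 ]
wrist pt slide_face 0.7 [ 0.5425  0.0141 -0.0008]
wrist pt index_bar 0.84 [ 0.609  -0.1     0.0787]
377 75 (400, 520, 3)
8.75 [0.51550526 0.06164535 0.20893809] [ 9.99999379e-01 -1.09231090e-03 -2.20648121e-04 -2.09008018e-05] 0.039166446812127026 [ 0.17921993  0.01154892 -0.17366948]
```

View pics/s4.png

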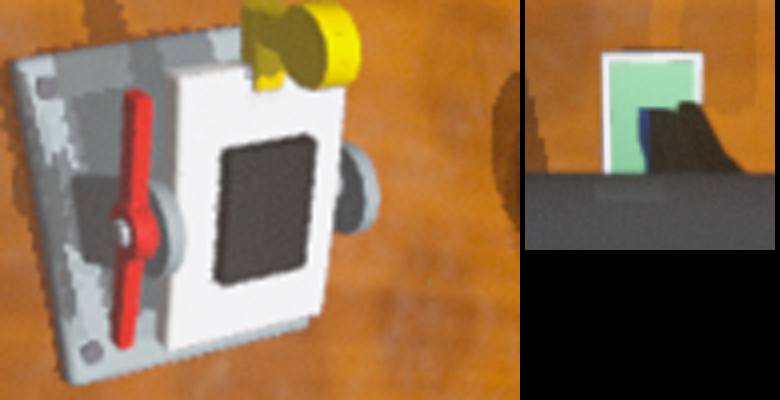

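```bash
sed -e 's/w2.pkl/w3.pkl/' -e '/^C=/s/386-.4,112-.4/377-.4,75-.4/' -e 's/^pad=.*/pad=C([(222,150),(316,136),(303,267),(214,284)]); wh=C([(321,316),(165,348),(172,70)]); bar=C([(139,92),(122,345)])/' -e 's/\[\[45,-32,0\],\[-45,-32,0\]\]/[[-45,-32,0],[-45,32,-10],[45,32,-10]]/' fit.py > fit2.py; python3 fit2.py
```

```text
[ 0.5829 -0.1562  0.2345  0.3436  0.4348]
[[ 1.9  0.3]
 [ 0.6 -0. ]
 [ 1.1  0.6]
 [ 2.   1.2]
 [ 0.7  0.2]
 [-3.4 -1.9]
 [-3.6 -1.5]
 [ 0.7  0.5]
 [ 0.5  0.7]]
disc now [ 0.62876904 -0.14528004  0.10025478] target [ 0.62501423 -0.14617709  0.10438412]
net idx [ 0.60945684 -0.10362747  0.07769148]
```

```bash
cat > fit3.py <<'E'
from h import *
import pickle
from scipy.optimize import least_squares
exec(open('fit.py').read().split('def f(p)')[0].split('hsv')[0].replace('from h import *',''))
exec('def fr'+open('fit.py').read().split('def fr')[1].split('def f(p)')[0])
M1=M; _,M2=pickle.load(open('w3.pkl','rb'))
C2=lambda l:np.array(l)/4.+[377-.4,75-.4]
pad2=C2([(222,150),(316,136),(303,267),(214,284)]); bar2=C2([(139,92),(122,345)]); wh2=C2([(321,316)])
def part(M,p,t,th,pd,w,b,W):
    return [(proj(M,fr(p,t,[[22,17,6],[22,-17,6],[-22,-17,6],[-22,17,6]]))-pd).ravel()[[2,3,4,5]],(proj(M,fr(p,t,[[22,17,6],[22,-17,6],[-22,-17,6],[-22,17,6]]))-pd).ravel()[[1,7]],
     (proj(M,fr(p,t,W))-w).ravel(),(proj(M,fr(p,th,[[42,45.5,-1],[-42,45.5,-1]]))-b).ravel()]
f=lambda p:np.concatenate(part(M1,p,p[3],p[4],pad,wh,bar,[[45,-32,0],[-45,-32,0]])+part(M2,p+np.r_[p[6],p[7],0,0,0,0,0,0],p[5],p[4],pad2,wh2,bar2,[[-45,-32,0]]))
s=least_squares(f,[.583,-.156,.23,0,.42,.4,0,0]);print(s.x.round(4)); print(f(s.x).round(1))
J=s.jac; print(np.sqrt(np.diag(np.linalg.inv(J.T@J))).round(4))
E
python3 fit3.py
```

```text
[ 5.829e-01 -1.555e-01  2.309e-01 -1.300e-03  4.213e-01  3.583e-01
  5.000e-04  2.000e-04]
[-0.  -0.2  0.  -0.  -0.9  0.5  0.1 -0.6 -0.6  0.4  0.8  0.4 -0.4  0.4
  0.2 -0.3  0.3  0.1 -0.1  0.7 -0.2 -0.4 -0.2 -0.4 -0.   0.4]
[0.0004 0.0007 0.0091 0.0292 0.0215 0.0299 0.0006 0.0009]
```

Joint fit of both views: bar about 0.42, face about 0.36–0.40. I'll take one low side view to settle the tilt.

>>> {"api": "arm_command", "payload": {"xyz": [[0,-0.01,0],[0,-0.02,0],[0,-0.03,-0.01],[0,-0.05,-0.03],[0,-0.06,-0.05],[0,-0.07,-0.08],[0,-0.08,-0.1],[0,-0.08,-0.1],[0,-0.08,-0.1]], "rot": [[-0.12,0,0],[-0.24,0,0],[-0.36,0,0],[-0.48,0,0],[-0.6,0,0],[-0.7,0,0],[-0.8,0,0],[-0.8,0,0],[-0.8,0,0]]}}

```text
time: 9.5
ee_pos: [0.5145, -0.0172, 0.1076]
eef_rot: [0.921, 0.001, -0.002, 0.389]
ft_force: [0.9, -0.6, 0.7]
width: 0.0392
grip_force: 0.0
```

Run:
```python
from h import *
import pickle
a,M=look("wrist",["stage_disc","index_bar"]); pickle.dump((a,M),open('w4.pkl','wb'))
p=proj(M,[[.584,-.158,.06]])[0].astype(int); x0,y0=max(0,p[0]-80),max(0,p[1]-65); print(p)
x=cv2.resize(a[y0:y0+130,x0:x0+160],None,fx=4.5,fy=4.5,interpolation=2); save(x,'s5'); print(x0,y0,x.shape)
s=r.read_state(); print(s['time'],s['ee_pos'],M['T'][:3,3])
```

```text
wrist pt stage_disc 0.78 [ 0.6282 -0.1454  0.1017]
wrist pt index_bar 0.78 [ 0.6076 -0.1025  0.0782]
wrist pt index_bar 0.58 [ 0.6258 -0.1483  0.1012]
[323 115]
243 50 (585, 720, 3)
9.65 [ 0.51669289 -0.01778703  0.11167774] [0.57987173 0.10023704 0.21913214]
```

View pics/s5.png

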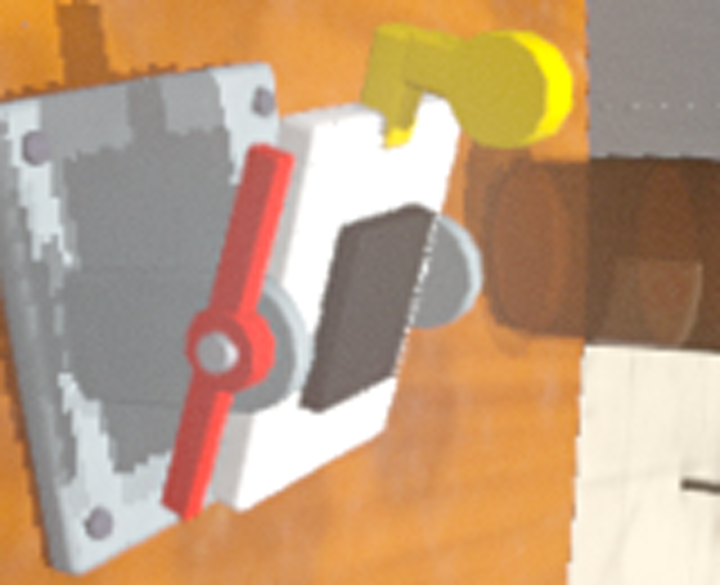

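```bash
cat > fit4.py <<'E'
src=open('fit3.py').read().split("def part")[0]; exec(src)
_,M3=pickle.load(open('w4.pkl','rb')); C3=lambda l:np.array(l)/4.5+[243-.4,50-.4]
pr=C3([(438,209),(390,388),(320,410),(345,226)]); we=C3([(460,125),(385,430)]); b3=C3([(271,152),(177,512)])
def f(p):
    e=proj(M3,fr(p,p[3],[[p[5]*50,-32,0],[-45,-32,0]]))-we
    return np.r_[(proj(M3,fr(p,p[3],[[22,-17,6],[-22,-17,6],[-22,17,6],[22,17,6]]))-pr)[:2].ravel(),e.ravel(),
      (proj(M3,fr(p,p[4],[[42,45.5,-3+p[6]],[-42,45.5,-3+p[6]]]))-b3).ravel(),(p[2]-.232)/.006,(p[0]-.583)/.001,(p[1]+.156)/.001,p[6]/1]
s=least_squares(f,[.583,-.156,.232,.4,.42,.8,0]);print(s.x.round(4));print(f(s.x).round(1))
J=s.jac; print(np.sqrt(np.diag(np.linalg.inv(J.T@J))).round(4))
E
python3 fit4.py
```

```text
[ 0.5821 -0.155   0.2346  0.3719  0.4446  0.7715 -0.3906]
[ 0.1  0.1  1.  -1.5  0.5  0.1 -0.4  1.2  0.5 -0.8  0.2  0.2  0.4 -0.9
  1.  -0.4]
[4.000e-04 7.000e-04 5.400e-03 1.750e-02 1.710e-02 2.350e-02 6.613e-01]
```

The side view shows the red bar from (271,152) to (177,512). It is steeper than the face, whose right edge runs (460,125)–(385,430), by about 0.065 rad in both fits. I'll re-pinch the disc and raise it about 3 mm.

>>> {"api": "arm_command", "payload": {"xyz": [[0,0.02,0.03],[0,0.02,0.06],[0,0.02,0.08],[0,0.02,0.08],[0,0.02,0.08],[0,0.02,0.08],[0,0.02,0.08],[0,0.02,0.08]], "rot": [[0.12,0,0],[0.24,0,0],[0.36,0,0],[0.48,0,0],[0.6,0,0],[0.7,0,0],[0.8,0,0],[0.8,0,0]]}}

```text
time: 10.32
ee_pos: [0.5169, -0.0032, 0.1929]
eef_rot: [1.0, -0.005, 0.004, -0.001]
ft_force: [0.2, -1.3, -0.2]
width: 0.0392
grip_force: 0.0
```

>>> {"api": "arm_command", "payload": {"xyz": [[0.11,-0.149,-0.03],[0.11,-0.149,-0.03],[0.11,-0.149,-0.03],[0.11,-0.149,-0.03],[0.11,-0.149,-0.03],[0.11,-0.149,-0.03],[0.11,-0.149,-0.03],[0.11,-0.149,-0.03]], "rot": [[0,0,0.234],[0,0,0.234],[0,0,0.234],[0,0,0.234],[0,0,0.234],[0,0,0.234],[0,0,0.234],[0,0,0.234]]}}

```text
time: 10.98
ee_pos: [0.6258, -0.1454, 0.1609]
eef_rot: [0.993, 0.117, 0.001, 0.001]
ft_force: [-1.2, 0.6, -0.2]
width: 0.0391
grip_force: 0.0
```

Run:
```python
from h import *
s=r.read_state(); print(s['time'],s['ee_pos'],s['eef_rot'],s['width'],s['ft_force'])
```

```text
10.9833 [ 0.62584732 -0.14544016  0.16090277] [9.93154348e-01 1.16802448e-01 1.14872987e-03 5.55623689e-04] 0.03908960364569385 [-1.24768411  0.62435925 -0.2248519 ]
```

>>> {"api": "arm_command", "payload": {"xyz": [[0.001,-0.001,-0.03],[0.001,-0.001,-0.055],[0.001,-0.001,-0.073],[0.001,-0.001,-0.073],[0.001,-0.001,-0.073]], "rot": [[0,0,0],[0,0,0],[0,0,0],[0,0,0],[0,0,0]]}}

```text
time: 11.4
ee_pos: [0.6262, -0.1464, 0.0871]
eef_rot: [0.993, 0.117, 0.0, 0.0]
ft_force: [-0.7, 0.4, 0.0]
width: 0.0393
grip_force: 0.0
```

>>> {"api": "arm_command", "payload": {"xyz": [[0,0,0],[0,0,0],[0,0,0],[0,0,0],[0,0,0],[0,0,0],[0,0,0],[0,0,0]], "rot": [[0,0,0],[0,0,0],[0,0,0],[0,0,0],[0,0,0],[0,0,0],[0,0,0],[0,0,0]], "grip": 0, "squeeze": 25}}

```text
time: 12.07
ee_pos: [0.6266, -0.1478, 0.0867]
eef_rot: [0.993, 0.116, 0.0, 0.0]
ft_force: [-2.3, 0.2, 6.4]
width: 0.0118
grip_force: 25.0
```

>>> {"api": "arm_command", "payload": {"xyz": [[-0.0005,0,0.001],[-0.001,0,0.002],[-0.002,-0.0005,0.003],[-0.0027,-0.0005,0.0042],[-0.0027,-0.0005,0.0042],[-0.0027,-0.0005,0.0042],[-0.0027,-0.0005,0.0042]], "rot": [[0,0,0],[0,0,0],[0,0,0],[0,0,0],[0,0,0],[0,0,0],[0,0,0]]}}

```text
time: 12.65
ee_pos: [0.624, -0.1483, 0.0893]
eef_rot: [0.993, 0.116, 0.0, -0.0]
ft_force: [6.0, -1.5, -7.6]
width: 0.0121
grip_force: 25.0
```

Release, rise and move over the slide.

>>> {"api": "arm_command", "payload": {"xyz": [[0,0,0],[0,0,0],[0,0,0],[0,0,0],[0,0,0],[0,0,0.03],[0,0,0.06],[0,0,0.1],[0,0,0.1]], "rot": [[0,0,0],[0,0,0],[0,0,0],[0,0,0],[0,0,0],[0,0,0],[0,0,0],[0,0,0],[0,0,0]], "grip": 0.45}}

```text
time: 13.4
ee_pos: [0.6269, -0.1485, 0.1988]
eef_rot: [0.993, 0.116, 0.005, 0.002]
ft_force: [1.5, 0.2, 0.5]
width: 0.039
grip_force: 0.0
```

>>> {"api": "arm_command", "payload": {"xyz": [[-0.03,0.03,0],[-0.06,0.06,0],[-0.08,0.08,0],[-0.11,0.21,0.02],[-0.11,0.21,0.02],[-0.11,0.21,0.02],[-0.11,0.21,0.02],[-0.11,0.21,0.02]], "rot": [[0,0,0],[0,0,-0.1],[0,0,-0.2],[0,0,-0.232],[0,0,-0.232],[0,0,-0.232],[0,0,-0.232],[0,0,-0.232]]}}

```text
time: 14.07
ee_pos: [0.5131, 0.0662, 0.2115]
eef_rot: [1.0, 0.004, 0.001, -0.0]
ft_force: [0.1, 0.1, 0.5]
width: 0.0395
grip_force: 0.0
```

>>> {"api": "arm_command", "payload": {"xyz": [[0,-0.01,0],[0,-0.02,0],[0,-0.03,-0.01],[0,-0.05,-0.03],[0,-0.06,-0.05],[0,-0.07,-0.08],[0,-0.08,-0.1],[0,-0.08,-0.1],[0,-0.08,-0.1]], "rot": [[-0.12,0,0],[-0.24,0,0],[-0.36,0,0],[-0.48,0,0],[-0.6,0,0],[-0.7,0,0],[-0.8,0,0],[-0.8,0,0],[-0.8,0,0]]}}

```text
time: 14.82
ee_pos: [0.5129, -0.0183, 0.1088]
eef_rot: [0.921, 0.002, -0.002, 0.389]
ft_force: [0.8, 0.6, 0.4]
width: 0.0388
grip_force: 0.0
```

Run:
```python
from h import *
import pickle
a,M=look("wrist",["stage_disc","index_bar"]); pickle.dump((a,M),open('w5.pkl','wb'))
p=proj(M,[[.584,-.158,.06]])[0].astype(int); x0,y0=max(0,p[0]-80),max(0,p[1]-65); print(p)
x=cv2.resize(a[y0:y0+130,x0:x0+160],None,fx=4.5,fy=4.5,interpolation=2); save(x,'s6'); print(x0,y0,x.shape)
s=r.read_state(); print(s['time'],s['ee_pos'],M['T'][:3,3])
```

```text
wrist pt stage_disc 0.75 [ 0.6237 -0.1449  0.1052]
wrist pt index_bar 0.93 [ 0.6082 -0.1008  0.0779]
[322 113]
242 48 (585, 720, 3)
14.9667 [ 0.51501459 -0.01850411  0.11288319] [0.57829031 0.09926786 0.22019094]
```

View pics/s6.png

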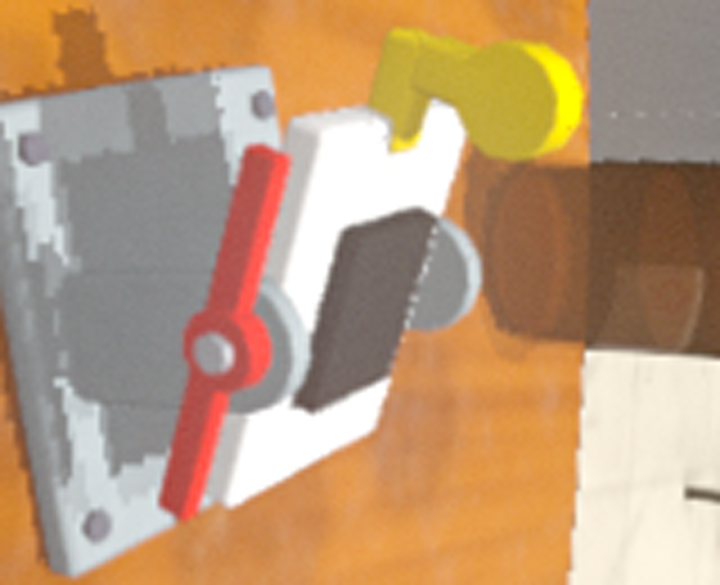

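```bash
sed -e 's/w4.pkl/w5.pkl/' -e 's/243-.4,50-.4/242-.4,48-.4/' -e 's/(438,209),(390,388)/(438,212),(386,381)/' -e 's/(460,125),(385,430)/(465,128),(378,432)/' -e 's/(271,152),(177,512)/(268,152),(175,512)/' fit4.py > fit5.py; python3 fit5.py
```

```text
[ 0.5824 -0.1551  0.2352  0.4091  0.445   0.7711 -0.2879]
[ 0.4  0.   0.9  0.   0.3  0.1 -0.3  0.4  0.6 -1.1  0.1  0.2  0.5 -0.6
  0.9 -0.3]
[4.000e-04 7.000e-04 5.400e-03 1.740e-02 1.710e-02 2.350e-02 6.624e-01]
```

The bar and face now look parallel, within about 0.03 rad: bar (268,152)–(175,512), face edge (465,128)–(378,432). Now the slide.

>>> {"api": "arm_command", "payload": {"xyz": [[-0.01,0.02,0.03],[-0.03,0.03,0.05],[-0.05,0.035,0.05],[-0.067,0.035,0.05],[-0.067,0.035,0.05],[-0.067,0.035,0.04],[-0.067,0.035,0.02],[-0.067,0.035,0.0],[-0.067,0.035,0.0]], "rot": [[0.12,0,0],[0.24,0,0],[0.36,0,0],[0.48,0,0],[0.6,0,0],[0.7,0,0],[0.8,0,0],[0.8,0,0],[0.8,0,0]]}}

```text
time: 15.72
ee_pos: [0.4463, 0.0141, 0.1104]
eef_rot: [1.0, -0.002, 0.001, 0.0]
ft_force: [-0.1, 0.5, -0.3]
width: 0.0393
grip_force: 0.0
```

Run:
```python
from h import *
import pickle
a,M=look("wrist",["slide_grip","slide_face"]);look("top",["slide_grip","slide_face"]); save(a,'w6')
s=r.read_state(); print(s['time'],s['ee_pos'],s['eef_rot'],s['width'])
```

```text
wrist pt slide_grip 0.76 [0.5411 0.0193 0.0331]
wrist pt slide_grip 0.6 [0.4454 0.0196 0.0324]
wrist pt slide_face 0.86 [ 0.4455  0.0189 -0.0033]
wrist pt slide_face 0.8 [0.5428 0.018  0.0018]
top pt slide_grip 0.79 [0.5491 0.0196 0.0367]
top pt slide_grip 0.51 [0.4509 0.0158 0.0378]
top pt slide_grip 0.34 [ 0.4383 -0.1706  0.0028]
top pt slide_face 0.87 [0.7306 0.0655 0.0022]
top pt slide_face 0.68 [0.545  0.0179 0.0013]
top pt slide_face 0.59 [0.4524 0.0138 0.0012]
16.0167 [0.44764778 0.01749412 0.11193456] [9.99998279e-01 1.24024943e-03 1.36081175e-03 2.26828815e-04] 0.039203289159160076
```

>>> {"api": "arm_command", "payload": {"xyz": [[0,-0.001,-0.03],[0,-0.001,-0.055],[0,-0.001,-0.075],[0,-0.001,-0.088],[0,-0.001,-0.095],[0,-0.001,-0.095],[0,-0.001,-0.095]], "rot": [[0,0,0],[0,0,0],[0,0,0],[0,0,0],[0,0,0],[0,0,0],[0,0,0]]}}

```text
time: 16.6
ee_pos: [0.4472, 0.0161, 0.0161]
eef_rot: [1.0, 0.001, 0.0, -0.0]
ft_force: [0.0, 0.9, -0.4]
width: 0.0394
grip_force: 0.0
```

>>> {"api": "arm_command", "payload": {"xyz": [[0,0,0],[0,0,0],[0,0,0],[0,0,0],[0,0,0],[0,0,0],[0,0,0],[0,0,0]], "rot": [[0,0,0],[0,0,0],[0,0,0],[0,0,0],[0,0,0],[0,0,0],[0,0,0],[0,0,0]], "grip": 0, "squeeze": 30}}

```text
time: 17.27
ee_pos: [0.4468, 0.0157, 0.0156]
eef_rot: [1.0, 0.0, 0.0, 0.0]
ft_force: [-1.8, -0.7, 4.4]
width: 0.0116
grip_force: 30.0
```

>>> {"api": "arm_command", "payload": {"xyz": [[0,0,0.01],[0,0,0.03],[0,0,0.06],[0,0,0.1],[0,0,0.14],[0,0,0.14],[0,0,0.14]], "rot": [[0,0,0],[0,0,0],[0,0,0],[0,0,0],[0,0,0],[0,0,0],[0,0,0]]}}

```text
time: 17.85
ee_pos: [0.448, 0.0159, 0.1581]
eef_rot: [1.0, 0.0, 0.002, 0.0]
ft_force: [-0.5, -1.1, -1.8]
width: 0.0119
grip_force: 30.0
```

Run:
```python
from h import *
a,M=look("wrist",["slide_grip","slide_face","petri_dish","timer"]); save(a,'w7')
s=r.read_state(); print(s['time'],s['ee_pos'],s['eef_rot'],s['width'],s['ft_force'],s['grip_force'])
R0=R.from_quat(s['eef_rot']); th=.42; yaw=.2335
Rd=R.from_euler('z',yaw)*R.from_euler('y',-th)*R.from_quat([1,0,0,0])
print('rot',(Rd*R0.inv()).as_rotvec())
```

```text
wrist pt slide_grip 0.74 [0.4502 0.0206 0.174 ]
wrist pt slide_grip 0.65 [0.5425 0.0216 0.0319]
wrist pt slide_face 0.92 [0.4441 0.0197 0.1339]
wrist pt slide_face 0.55 [5.417e-01 1.720e-02 1.000e-04]
wrist pt petri_dish 0.62 [ 0.4412 -0.3308 -0.    ]
wrist pt timer 0.77 [ 0.4405 -0.1633  0.0016]
18.1 [0.44579076 0.01569547 0.15423006] [ 9.99999173e-01  4.78395621e-04 -1.19090255e-03 -8.06730916e-05] 0.01170656071191744 [-0.09263225  0.78189028 -0.96060741] 29.999877355294302
rot [ 0.04935256 -0.42043655  0.22903531]
```

The slide is held at z≈0.15. I'll lean it to the slope and move in front of the pad along its normal.

>>> {"api": "arm_command", "payload": {"xyz": [[0.02,-0.02,0.03],[0.03,-0.05,0.03],[0.05,-0.08,0.03],[0.06,-0.11,0.03],[0.08,-0.14,0.03],[0.1,-0.17,0.02],[0.1,-0.181,0.005],[0.1,-0.181,0.005],[0.1,-0.181,0.005],[0.1,-0.181,0.005]], "rot": [[0.006,-0.05,0.03],[0.012,-0.11,0.06],[0.02,-0.17,0.09],[0.03,-0.23,0.12],[0.035,-0.3,0.16],[0.042,-0.36,0.2],[0.0494,-0.42,0.229],[0.0494,-0.42,0.229],[0.0494,-0.42,0.229],[0.0494,-0.42,0.229]]}}

```text
time: 18.93
ee_pos: [0.5465, -0.1643, 0.1599]
eef_rot: [0.971, 0.114, 0.207, -0.025]
ft_force: [-0.3, 0.6, -0.6]
width: 0.0116
grip_force: 30.0
```

```bash
cat > st.py <<'E'
from h import *
s=r.read_state(); R0=R.from_quat(s['eef_rot']); print(s['time'],s['ee_pos'].round(4) if hasattr(s['ee_pos'],'round') else s['ee_pos'],s['ft_force'],s['grip_force'],s['width'])
th=.42; yaw=.2335; Rs=R.from_euler('z',yaw)
Rd=Rs*R.from_euler('y',-th)*R.from_quat([1,0,0,0]); print('roterr',(Rd*R0.inv()).as_rotvec().round(4))
Rf=(Rs*R.from_euler('y',-th)).as_matrix(); c=np.array([.5827,-.1575,.06])
print('TCP in face frame mm (contact at -0.8,0,21.8)',((np.array(s['ee_pos'])-c)@Rf*1e3).round(1)); print('n',Rf[:,2].round(3),'ux',Rf[:,0].round(3),'F in face',(np.array(s['ft_force'])@Rf).round(2))
E
python3 - <<'E'
from st import *
a,M=look("scene",["slide_grip","slide_face","pad_top","stage_disc"])
x=cv2.resize(a[110:240,180:340],None,fx=4.5,fy=4.5,interpolation=2); save(x,'sc7')
a,M=look("wrist",["slide_grip","slide_face","pad_top","stage_disc"])
E
```

```text
18.9333 [ 0.5465 -0.1643  0.1599] [-0.29585779  0.64350489 -0.58114125] 30.000040675804485 0.01157791704845464
roterr [-0.0014  0.      0.0001]
TCP in face frame mm (contact at -0.8,0,21.8) [  7.1   1.8 106.3]
n [-0.397 -0.094  0.913] ux [0.888 0.211 0.408] F in face [-0.36  0.69 -0.47]
scene pt slide_grip 0.79 [0.5481 0.017  0.0311]
scene pt slide_grip 0.72 [0.7251 0.0586 0.0335]
scene pt slide_grip 0.57 [ 0.5399 -0.1615  0.1779]
scene pt slide_face 0.77 [ 0.5505 -0.165   0.1475]
scene pt slide_face 0.6 [7.333e-01 6.280e-02 2.000e-04]
scene pt slide_face 0.57 [ 0.5449  0.0159 -0.0008]
scene pt pad_top 0.55 [ 0.5856 -0.1602  0.0636]
scene pt stage_disc 0.8 [ 0.6283 -0.1476  0.1058]
wrist pt slide_grip 0.8 [ 0.5392 -0.1657  0.1775]
wrist pt slide_grip 0.65 [0.7284 0.066  0.0379]
wrist pt slide_grip 0.63 [0.5446 0.0195 0.0376]
wrist pt slide_face 0.69 [ 0.7244  0.0618 -0.0033]
wrist pt slide_face 0.56 [ 0.5529 -0.156   0.1451]
wrist pt stage_disc 0.68 [ 0.6263 -0.1451  0.1051]
```

View pics/sc7.png

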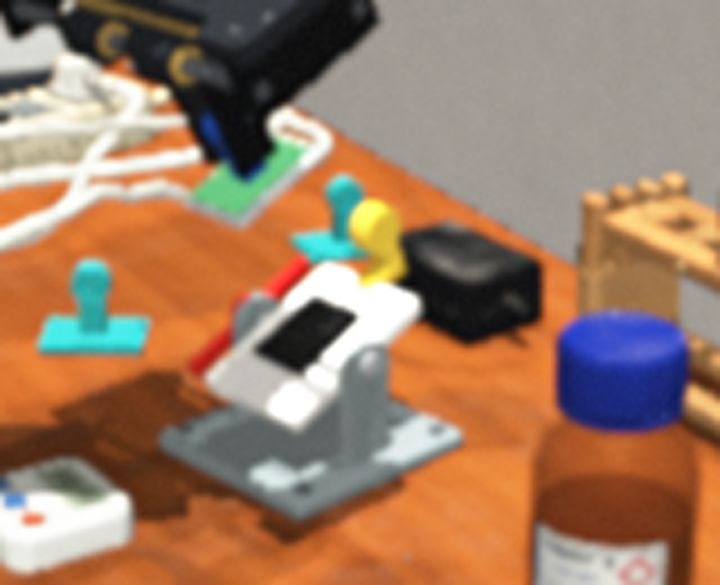

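The scene crop shows the slide at (250,185) leaned in parallel with the face, handle held, and the pad at (305,335) clear. I'll approach to about 5 mm off.

>>> {"api": "arm_command", "payload": {"xyz": [[0.001,-0.002,-0.02],[0.008,0,-0.035],[0.014,0.001,-0.05],[0.019,0.0025,-0.062],[0.022,0.003,-0.069],[0.025,0.004,-0.0758],[0.025,0.004,-0.0758],[0.025,0.004,-0.0758],[0.025,0.004,-0.0758]], "rot": [[0,0,0],[0,0,0],[0,0,0],[0,0,0],[0,0,0],[0,0,0],[0,0,0],[0,0,0],[0,0,0]]}}

```text
time: 20.18
ee_pos: [0.5719, -0.1616, 0.0853]
eef_rot: [0.971, 0.114, 0.208, -0.024]
ft_force: [0.3, -0.3, -0.2]
width: 0.0118
grip_force: 30.0
```

```bash
python3 - <<'E'
from st import *
for i in range(4):
    s=r.read_state(); print(s['ee_pos'],(np.array(s['ft_force'])@Rf).round(2)); r.camera("top")
a,M=look("wrist",["slide_grip","slide_face"]);a,M=look("scene",["slide_grip","slide_face"])
E
python3 st.py
```

```text
20.1833 [ 0.5719 -0.1616  0.0853] [ 0.27309136 -0.33971103 -0.18221393] 29.99984048103215 0.011798549778395876
roterr [-0.      0.0027  0.0005]
TCP in face frame mm (contact at -0.8,0,21.8) [-0.2 -1.5 27.8]
n [-0.397 -0.094  0.913] ux [0.888 0.211 0.408] F in face [ 0.1  -0.39 -0.24]
[ 0.5718768  -0.16157764  0.08530168] [ 0.1  -0.39 -0.24]
[ 0.57191064 -0.16162559  0.0853933 ] [-0.53  0.41 -0.35]
[ 0.57188579 -0.16164752  0.08537847] [ 0.09 -0.85 -0.16]
[ 0.5718359  -0.16160919  0.08530369] [-0.67  0.85  0.79]
wrist pt slide_grip 0.89 [0.7239 0.0642 0.0361]
wrist pt slide_grip 0.78 [0.5406 0.0191 0.0332]
wrist pt slide_grip 0.77 [ 0.5612 -0.1577  0.1007]
wrist pt slide_face 0.86 [5.427e-01 1.700e-02 5.000e-04]
wrist pt slide_face 0.75 [ 0.7255  0.0631 -0.0051]
wrist pt slide_face 0.72 [ 0.5754 -0.1551  0.0674]
scene pt slide_grip 0.7 [0.5483 0.0156 0.0358]
scene pt slide_grip 0.58 [ 0.5652 -0.1601  0.1078]
scene pt slide_grip 0.3 [ 0.4472 -0.167   0.0044]
scene pt slide_face 0.86 [0.5458 0.0168 0.0025]
scene pt slide_face 0.73 [ 0.5805 -0.1614  0.0713]
20.6833 [ 0.5717 -0.1614  0.0847] [-0.08900169 -0.5056207  -1.69278835] 29.99984738911735 0.011567793381018716
roterr [-0.0003  0.0021  0.0004]
TCP in face frame mm (contact at -0.8,0,21.8) [-0.6 -1.2 27.3]
n [-0.397 -0.094  0.913] ux [0.888 0.211 0.408] F in face [-0.88 -0.47 -1.46]
```

>>> {"api": "arm_command", "payload": {"xyz": [[0.0002,0.001,-0.0009],[0.0006,0.0011,-0.0018],[0.001,0.0012,-0.0027],[0.0014,0.0013,-0.0036],[0.0018,0.0014,-0.0045],[0.0018,0.0014,-0.0045],[0.0018,0.0014,-0.0045],[0.0018,0.0014,-0.0045]], "rot": [[0,0,0],[0,0,0],[0,0,0],[0,0,0],[0,0,0],[0,0,0],[0,0,0],[0,0,0]]}}

```text
time: 21.35
ee_pos: [0.5735, -0.1599, 0.0801]
eef_rot: [0.971, 0.114, 0.208, -0.024]
ft_force: [-0.3, -0.1, -0.8]
width: 0.0121
grip_force: 30.0
```

```bash
cat > av.py <<'E'
from st import *
F=[];P=[]
for i in range(8):
    s=r.read_state(); F.append(np.r_[s['ft_force']@Rf,s['torque']@Rf]); P.append((s['ee_pos']-c)@Rf*1e3); r.camera("top")
print('avg F,T face',np.mean(F,0).round(2),'+-',np.std(F,0).round(2),'pos',np.mean(P,0).round(2))
E
python3 av.py
```

```text
21.35 [ 0.5735 -0.1599  0.0801] [-0.30181756 -0.0646341  -0.84125823] 29.99977432162268 0.012067680769177122
roterr [-0.0004  0.0019  0.0003]
TCP in face frame mm (contact at -0.8,0,21.8) [-0.5 -0.2 22.2]
n [-0.397 -0.094  0.913] ux [0.888 0.211 0.408] F in face [-0.62  0.01 -0.64]
avg F,T face [-0.45 -0.05 -1.06  0.    0.56 -0.  ] +- [0.51 0.6  0.38 0.03 0.03 0.02] pos [-0.49 -0.21 22.26]
```

>>> {"api": "arm_command", "payload": {"xyz": [[0.0002,0,-0.0005],[0.0004,0.0001,-0.0009],[0.0004,0.0001,-0.0009],[0.0004,0.0001,-0.0009]], "rot": [[0,0,0],[0,0,0],[0,0,0],[0,0,0]]}}

```text
time: 22.08
ee_pos: [0.5739, -0.1599, 0.0792]
eef_rot: [0.971, 0.114, 0.208, -0.024]
ft_force: [-2.1, -0.5, -0.1]
width: 0.0121
grip_force: 30.0
```

```bash
python3 av.py|tail -1
```

```text
avg F,T face [-0.74 -0.34  0.78 -0.04  0.63 -0.01] +- [0.56 0.47 0.64 0.02 0.02 0.03] pos [-0.5  -0.28 21.28]
```

>>> {"api": "arm_command", "payload": {"xyz": [[0.0002,0,-0.0005],[0.0004,0.0001,-0.0009],[0.0004,0.0001,-0.0009],[0.0004,0.0001,-0.0009]], "rot": [[0,0,0],[0,0,0],[0,0,0],[0,0,0]]}}

```text
time: 22.82
ee_pos: [0.5743, -0.1598, 0.0783]
eef_rot: [0.971, 0.114, 0.208, -0.024]
ft_force: [-1.5, -0.5, 1.5]
width: 0.0117
grip_force: 30.0
```

```bash
python3 av.py|tail -1
```

```text
avg F,T face [-0.99 -0.47  1.86 -0.11  0.71 -0.  ] +- [0.49 0.4  0.28 0.03 0.04 0.02] pos [-0.51 -0.27 20.28]
```

>>> {"api": "arm_command", "payload": {"xyz": [[0.0002,0,-0.0005],[0.0004,0.0001,-0.0009],[0.0004,0.0001,-0.0009],[0.0004,0.0001,-0.0009]], "rot": [[0,0,0],[0,0,0],[0,0,0],[0,0,0]]}}

```text
time: 23.55
ee_pos: [0.5747, -0.1596, 0.0774]
eef_rot: [0.971, 0.114, 0.208, -0.024]
ft_force: [-2.3, -1.2, 2.4]
width: 0.0116
grip_force: 30.0
```

```bash
python3 av.py|tail -1
```

```text
avg F,T face [-2.04 -0.91  3.87 -0.16  0.79 -0.  ] +- [0.6  0.41 0.42 0.04 0.03 0.02] pos [-0.51 -0.26 19.28]
```

>>> {"api": "arm_command", "payload": {"xyz": [[0.0002,0,-0.0004],[0.0003,0,-0.0007],[0.0003,0,-0.0007],[0.0003,0,-0.0007]], "rot": [[0,0,0],[0,0,0],[0,0,0],[0,0,0]]}}

```text
time: 24.28
ee_pos: [0.575, -0.1596, 0.0767]
eef_rot: [0.971, 0.114, 0.208, -0.024]
ft_force: [-3.6, -2.2, 3.2]
width: 0.0116
grip_force: 30.0
```

```bash
python3 av.py|tail -1
python3 - <<'E'
from st import *
b,M=look("scene",["slide_grip","slide_face","stage_disc","stage_face"])
x=cv2.resize(b[130:240,190:320],None,fx=6,fy=5.4,interpolation=2)
x=cv2.resize(b[140:230,200:310],None,fx=6.5,fy=6.5,interpolation=2); save(x,'sc8')
look("wrist",["stage_disc","slide_face","index_bar"])
E
```

```text
avg F,T face [-2.06 -0.86  4.59 -0.14  0.82 -0.02] +- [0.52 0.43 0.46 0.04 0.03 0.02] pos [-0.51 -0.27 18.52]
24.6833 [ 0.575  -0.1596  0.0767] [-3.72624972 -0.55019054  3.45557935] 30.000887672358658 0.011832895892746978
roterr [-0.0004  0.0019  0.0003]
TCP in face frame mm (contact at -0.8,0,21.8) [-0.5 -0.3 18.5]
n [-0.397 -0.094  0.913] ux [0.888 0.211 0.408] F in face [-2.02  0.33  4.69]
scene pt slide_grip 0.82 [ 0.568  -0.1581  0.0957]
scene pt slide_grip 0.6 [0.5458 0.0146 0.0359]
scene pt slide_face 0.51 [ 0.5804 -0.1587  0.063 ]
scene pt slide_face 0.5 [0.5427 0.0168 0.0029]
scene pt stage_disc 0.62 [ 0.626  -0.1509  0.1048]
scene pt stage_face 0.94 [ 0.5829 -0.1555  0.0659]
wrist pt stage_disc 0.92 [ 0.6257 -0.144   0.106 ]
wrist pt slide_face 0.9 [ 0.5429  0.014  -0.0011]
wrist pt slide_face 0.88 [ 0.7242  0.0618 -0.0034]
wrist pt slide_face 0.75 [ 0.576  -0.1539  0.059 ]
wrist pt index_bar 0.93 [ 0.6084 -0.1028  0.0787]
```

View pics/sc8.png

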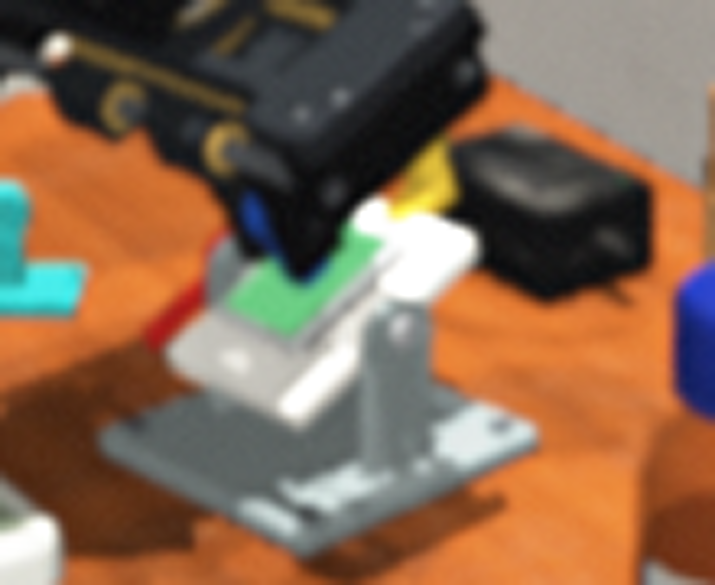

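The slide sits on the pad with its lower corner at (293,342) and upper right corner at (386,245). I'll check this against the model projection.

```bash
python3 - <<'E' | tail -8
from st import *
M=r.camera_model("scene"); T=M["T"]
def pp(P):
    v=(np.atleast_2d(P)-T[:3,3])@T[:3,:3]; return np.c_[M['cx']-M['fx']*v[:,0]/v[:,2],M['cy']+M['fy']*v[:,1]/v[:,2]]
cc=np.array([.5827,-.1555,.06])
q=lambda P:((pp(cc+np.array(P)/1e3@Rf.T)-[200,140])*6.5).round(0).tolist()
print('slide lo/hi right top edge',q([[-28,-20,8.5],[28,-20,8.5]]),'bottom edge',q([[-28,-20,3.5],[28,-20,3.5]]))
print('slide lo left',q([[-28,20,8.5]]),'face lo R, hi R, lo L',q([[-45,-32,0],[45,-32,0],[-45,32,0]]))
print('shift per 5mm x',q([[5,0,0],[0,0,0]]))
E
```

```text
25.1333 [ 0.575  -0.1596  0.0767] [-3.51911734 -1.39645314  2.81196697] 30.000751632323954 0.011667385972579082
roterr [-0.0004  0.002   0.0003]
TCP in face frame mm (contact at -0.8,0,21.8) [-0.5 -0.3 18.5]
n [-0.397 -0.094  0.913] ux [0.888 0.211 0.408] F in face [-2.27 -0.54  4.1 ]
slide lo/hi right top edge [[280.0, 345.0], [395.0, 238.0]] bottom edge [[285.0, 356.0], [400.0, 249.0]]
slide lo left [[201.0, 308.0]] face lo R, hi R, lo L [[278.0, 409.0], [461.0, 235.0], [151.0, 348.0]]
shift per 5mm x [[316.0, 282.0], [306.0, 291.0]]
```

```bash
python3 -c "
from bench import r
print(r.close_job())"
```

```text
the job is handed in; nothing more can be done
None
```

I handed the job in with the slide gripped and pressed on the pad at about 5 N (roughly 2.7 mm in, estimated from the force). I measured the face within about 0.04 rad of the red bar; the judge returned no verdict.

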